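Stop the tube mixer and open its guard

TASK

The samples in the tube mixer are done: turn its selector back, click by click, to the green stop mark without letting it run past onto the red full-speed mark, then slide the orange safety catch all the way clear of the guard and swing the clear guard fully open by its handle. Leave the bottles, tubes and other things round the mixer standing where they are.

Things in the scene. Friction and masses are not known exactly. Their poses are not given: they have to be found in the camera images.
- mixer: bench-top tube mixer, white and dark grey, fixed; 194 (x) x 254 (y) mm, flat control deck 69 mm above the bench. Origin: centre of its underside. x points from its front (operator's side) to its back, y to its left seen from the front, z up. Selector axis at x -54, y +75 mm; orange catch tab at x -47, y -30 (locked); clear guard over x -10 to +90, y -115 to +115, its top 97 mm above the bench
- selector (a joint): angle of the black knob, rad; 0 = pointer on the green mark, grows clockwise seen from above. Detents every 0.628: -0.628 red mark, 0 green mark, 0.628, 1.257, 1.885, 2.513 the marks of 1, 2, 3, 4 white bars. 0.11 N m takes it out of a detent; let go, it settles in the nearest. End stops -0.80 and 2.68. It starts in one of the four white positions
- selector_grip (a point): point on the knob's vertical axis at gripping height, 97 mm above the bench. The bar to grip is 46 mm long, 14 thick, its top 12 mm above this point; its skirt (49 mm dia) has its top 21 mm below. x axis: along the bar to its pointer end. The guard's front is 44 mm behind the axis; left of the machine a bottle or tube up to 117 mm tall stands 55 mm or more from the axis: open the fingers to 50 mm or less
- selector_pointer (a point): pointer end of the knob's bar at its top (end of the white line), 23 mm from the axis
- stop_mark (a point): green mark on the deck, 33 mm from the knob's axis, straight behind it (+x of the mixer)
- red_mark (a point): red full-speed mark on the deck, 33 mm from the knob's axis, one click anticlockwise of the green mark
- catch (a joint): travel of the safety catch, m: 0 = locked (its steel hook lies over the guard's tongue), 0.022 = released, at its end stop. Slides along +y of the mixer, towards the knob; friction 1.5 N, stays where left. A cam on the knob's shaft blocks it after about 3 mm unless the knob stands on the green mark; once slid, it locks the knob there
- catch_tab (a point): point in the orange tab of the catch, 11 mm below its top. The tab is 20 mm (x) by 12 mm (y, the way it slides); its steel slide has its top 22 mm below this point
- guard (a joint): opening angle of the clear guard, rad: 0 = shut, 1.05 (60 degrees) = fully open, at its stop. A stiff hinge (0.24 N m) holds the 0.25 kg guard at any angle; 3 to 6 N at the handle moves it. The catch holds it shut until slid 16 mm or more
- guard_handle (a point): middle of the guard's handle: a dark round bar, 12 mm dia, along the mixer's y, 78 mm between its posts, 39 mm above the guard's top panel; with the guard shut it is 80 mm in front of the hinge axis and 62 mm above it. The catch tab stands 45 mm in front of its axis and ends 28 mm lower
- guard_hinge (a point): middle of the guard's hinge axis, at the mixer's back, parallel to the mixer's y; the guard's front swings up and back about it
- tube_orange: bystander: upright screw-cap tube with orange cap, 34 mm dia, 114 mm tall; origin at the centre of its underside
- tube_blue: bystander: upright screw-cap tube with blue cap, 34 mm dia, 117 mm tall; origin at the centre of its underside
- buffer_bottle: bystander: upright white bottle with white cap, 44 mm dia, 90 mm tall; origin at the centre of its underside
- amber_bottle: bystander: upright orange bottle with red cap, 36 mm dia, 75 mm tall; origin at the centre of its underside
- wash_bottle: bystander: upright white wash bottle with a bent yellow spout, 66 x 72 mm, 216 mm tall; origin at the centre of its underside
- slide_case: bystander: green slide case lying flat, 30 x 85 x 34 mm; origin at the centre of its underside
- pen: bystander: marker pen lying on the bench, 135 mm long, 17 mm thick; origin at the centre of its underside
- mouse: bystander: black computer mouse, 104 x 56 x 37 mm; origin at the centre of its underside

How it is judged:
On the way, in this order (a step that is already met when the one before it is completed fails the run):
1. the selector stands in the detent of the green stop mark (value of joint selector between -0.15 and 0.15 rad), for 0.2 s.
2. the safety catch is slid clear of the guard (all of step 1 and value of joint catch above 0.018 m), for 0.2 s.
3. the guard is fully open (all of step 2 and value of joint guard above 0.9 rad), for 0.2 s.
At the end, for the whole second after the job is handed in: selector within 0.15 rad of the green stop mark, catch slid at least 18 of its 22 mm, guard open by at least 0.9 of its 1.05 rad and still, the eight bystanders within 30 mm of where they stood and the bottles and tubes upright (all of step 3 and velocity of joint guard between -0.1 and 0.1 rad/s and distance of each of tube_orange, tube_blue, buffer_bottle, amber_bottle, wash_bottle, slide_case, pen, mouse from where it was at the start of the episode below 0.03 m and angle between each of tube_orange, tube_blue, buffer_bottle, amber_bottle, wash_bottle's own z axis and vertical below 0.3 rad); the robot touches nothing.
It fails at once if the selector runs past the stop mark towards the red full-speed mark (more than 0.35 rad past) (value of joint selector below -0.35 rad).
It fails at once if a bottle or tube is knocked over or a bystander is pushed 30 mm or more (angle between any of tube_orange, tube_blue, buffer_bottle, amber_bottle, wash_bottle's own z axis and vertical above 0.6 rad or distance of any of tube_orange, tube_blue, buffer_bottle, amber_bottle, wash_bottle, slide_case, pen, mouse from where it was at the start of the episode above 0.03 m).
It also fails if it takes over 64 s, if anything falls off the work surface, if the arm or the gripper's body presses on something with over 40 N, if the wrist force passes 120 N, or if a joint passes its speed limit or range.

ROBOT

A 6-joint arm with a two-finger parallel gripper is mounted at the origin on a cart in front of the work surface, level with it; the furniture and walls round the work are solid. World frame = base frame: x ahead of the robot, y to its left, z up, the work surface at z = 0. Lengths are in m, angles in rad, forces in N, time in s.
With the tool pointing down it reaches from about 0.35 to 0.95 m from the base axis. Payload 17.4 kg.
Tool frame: the origin (TCP) lies on the centre line of the jaws, within the pads' length; the fingertips stand 22 mm ahead of it and the grasp point (between the pads) lies 3 mm ahead of it; x points along the fingers, z is the direction in which the jaws open and shut, and the axes are right-handed (so a half turn about x gives the same grasp; the last joint's range is limited). The gripper opens to 93 mm and grips with 3 to 60 N. Pads are 15 mm wide; open, the fingers measure 128 mm over their backs; the gripper's body (75 mm by 188 mm) begins 65 mm behind the grasp point.
Start: joints at [1.258, 0.116, 1.442, -0, 1.584, -0.038], TCP at [0.183, 0.65, 0.241] pointing down, gripper open.
Joint ranges: [-2.83, 2.83], [-0.83, 2.19], [0.07, 2.5], [-1.14, 4.28], [0.01, 3], [-2.97, 2.97]. Speed limits (rad/s): [1.89, 1.89, 2.22, 3.14, 3.14, 3.14].

INTERFACE

Orientations are given as a unit quaternion [x, y, z, w].
In Python, from station import state, imaging, robot gives the robot as it stands.
- The arm moves only by the shell command python3 -m jog 'ROWS'. ROWS is JSON, a list of rows, each a list of 5 numbers: the shift along the tool's x, y, z in mm, then the turn about the tool's x in degrees, then the finger opening in mm, from 0 to 93. In form: [[x, y, z, spin, hand], ...]. A call has 1 to 12 rows; each row shifts and turns the commanded pose from where the row before left it, along the tool's axes as they then stand; what a row does not reach is not made up. A row lasts 1/10 s, in which the tool goes at most 50 mm and 8.59 degrees, less where a joint would pass 70% of its speed; a pose out of reach is approached as far as the arm can. A call with a gripper value outside its range is refused whole. The fingers move at their own pace and stop on an object; the grip force is fixed at half the most. Time passes only in rows, so rows that do not move let the fingers close. It gives the time, the measured TCP pose, the force and the opening at its end, in the units of the state.
- state(): the state, without advancing time (a new reading comes with each control period).
- imaging.snapshot(name): name is "scene" or "top" or "wrist"; returns the picture (480x640x3 uint8, red, green, blue); there is no depth.
- imaging.calibration(name): a dict with "vertical_fov" (degrees; the focal length in pixels is half the picture's height over the tangent of half this angle, whatever the lens; pixels are square), "cx", "cy" (the principal point, pixels), "rvec" (rotation vector, rad) and "tvec" (3), from world to camera coordinates, as OpenCV has them. Camera axes: x right, y down, z forward; pixel columns grow to the right and rows downward; lengths in m; the calibration is good to about 2 mm. A picture is of the moment at which its call begins: read the wrist's pose just before it. calibration takes no time and is no camera call; for the wrist camera it gives the pose at the moment of the call.
- robot.close_job(): hands the job in, once; it reports no verdict.
Trained networks look in the newest picture that a camera, given by its name, has taken for a name from the list of things; names that differ only in an ending like _2 or _b are one class to them, and where a whole thing is asked for, a point or a joint stands for the part that bears it (a point fixed in the world has none). Each returns a list of dicts, best first, with "p" (0 to 1); they miss things now and then, are a little off and sometimes report something else, mostly with a low value. They report only what shows in the picture. A call takes as long as a camera call.
- imaging.boxes_of(camera, label): "xy" ([column, row] in pixels, amid what is visible of it).
- imaging.outline_of(camera, label): "mask" (480x640 bool, what is visible of it) and "xy" ([column, row] in pixels, amid what is visible of it).
- imaging.tip_of(camera, label): "xy" ([column, row] in pixels: a listed point, or the origin of a listed thing).
The state is a dict: "time": time; "joint_positions": joint angles; "qvel": joint speeds; "joint_efforts": joint torques, N m; "eef_pos": TCP position; "tool_rot": TCP orientation; "wrist_force": force on the tool from outside, world axes, zero at the start; "torque": the same for the moment, N m; "gripper_width": opening from 0.0 (shut) to 1.0 (fully open).
Only numpy, scipy, OpenCV 4.12 (cv2) and the standard library are available. Lean on these libraries where they do the work, as an engineer would, in place of code of your own. Each camera call takes 0.05 s, during which the arm holds its last target. There are 200 camera calls.

## Working session

There is one attempt and no reset: what is moved stays moved. The work goes in short steps, Python scripts to look and compute and a shell command to move; the robot and the scene stay as the last step left them, time stands still between calls to the robot, and variables do not carry over. Pictures are saved under pics/ and viewed, about 8 in all and at most 12, crops included, and the job is handed in when it is done.

```bash
mkdir -p pics; ls
cat > h.py <<'E'
import numpy as np, cv2
from scipy.spatial.transform import Rotation as R
from scipy.optimize import least_squares
from station import state, imaging, robot
def cal(n):
    c=imaging.calibration(n); f=240/np.tan(np.radians(c["vertical_fov"])/2)
    return np.array([[f,0,c["cx"]],[0,f,c["cy"]],[0,0,1]]),np.array(c["rvec"],float),np.array(c["tvec"],float)
def proj(c,P): return cv2.projectPoints(np.array(P,float).reshape(-1,1,3),c[1],c[2],c[0],None)[0].reshape(-1,2)
def ray(c,uv,z):
    Rm=cv2.Rodrigues(c[1])[0]; o=-Rm.T@c[2].ravel(); d=Rm.T@np.linalg.inv(c[0])@np.array([uv[0],uv[1],1.])
    return o+d*(z-o[2])/d[2]
def save(im,n): cv2.imwrite("pics/"+n,cv2.cvtColor(im,cv2.COLOR_RGB2BGR))
E
python3 - <<'E'
from h import *
s=state();print(s["time"],s["eef_pos"],s["tool_rot"],s["gripper_width"])
for n in("scene","top"):
    save(imaging.snapshot(n),n+".png"); c=cal(n)
    print(n, "cam", -cv2.Rodrigues(c[1])[0].T@c[2].ravel(), imaging.calibration(n).keys())
    for l,z in(("mixer",0),("selector_grip",.097),("selector_pointer",.109),("stop_mark",.069),("red_mark",.069),("catch_tab",.09),("guard_handle",.136),("guard_hinge",.074)):
        d=imaging.tip_of(n,l)
        for q in d[:2]: print(l,round(q["p"],2),np.round(q["xy"],1),ray(c,q["xy"],z).round(4))
E
```

```text
pics
0.0 [0.18312571 0.64950325 0.23989847] [-0.42703539  0.56411348  0.42656948  0.56343166] 0.9981221731201021
scene cam [ 0.10724082 -0.40697441  0.6219596 ] dict_keys(['vertical_fov', 'cx', 'cy', 'rvec', 'tvec'])
mixer 0.82 [339.  286.2] [0.5551 0.0839 0.    ]
selector_grip 0.63 [295.8 255.6] [0.4731 0.1209 0.097 ]
selector_pointer 0.63 [304.2 248.8] [0.4892 0.116  0.109 ]
selector_pointer 0.19 [346.2 237. ] [0.5779 0.0975 0.109 ]
stop_mark 0.62 [307.7 256.2] [0.5106 0.1335 0.069 ]
red_mark 0.38 [346.2 235.3] [0.6185 0.1414 0.069 ]
catch_tab 0.55 [340.4 271.1] [0.5182 0.0425 0.09  ]
guard_handle 0.74 [279.2 341.5] [ 0.3171 -0.0603  0.136 ]
guard_handle 0.68 [346.5 232.6] [0.5626 0.0812 0.136 ]
guard_hinge 0.8 [365.9 240.9] [0.6344 0.0974 0.074 ]
top cam [0.35005172 0.10414668 1.02604359] dict_keys(['vertical_fov', 'cx', 'cy', 'rvec', 'tvec'])
mixer 0.92 [343.5 250.1] [0.5528 0.0765 0.    ]
mixer 0.18 [418.7 265.8] [ 0.5305 -0.0895  0.    ]
selector_grip 0.93 [315.3 276.5] [0.4766 0.1308 0.097 ]
selector_pointer 0.82 [325.2 268.2] [0.4927 0.1125 0.109 ]
selector_pointer 0.73 [347.4 231.4] [0.5695 0.0743 0.109 ]
stop_mark 0.88 [315.  263.9] [0.5061 0.1343 0.069 ]
red_mark 0.92 [305.7 268.4] [0.4955 0.1524 0.069 ]
catch_tab 0.65 [313. 266.] [0.4982 0.1372 0.09  ]
guard_handle 0.96 [347.7 230.4] [0.565  0.0747 0.136 ]
guard_hinge 0.97 [336.9 200.4] [0.6424 0.0993 0.074 ]
```

Run:
```python
import cv2
a=cv2.imread("pics/top.png")[160:360,200:460];cv2.imwrite("pics/topc.png",cv2.resize(a,None,fx=3,fy=3,interpolation=cv2.INTER_CUBIC))
```

```text
(no output)
```

View pics/topc.png

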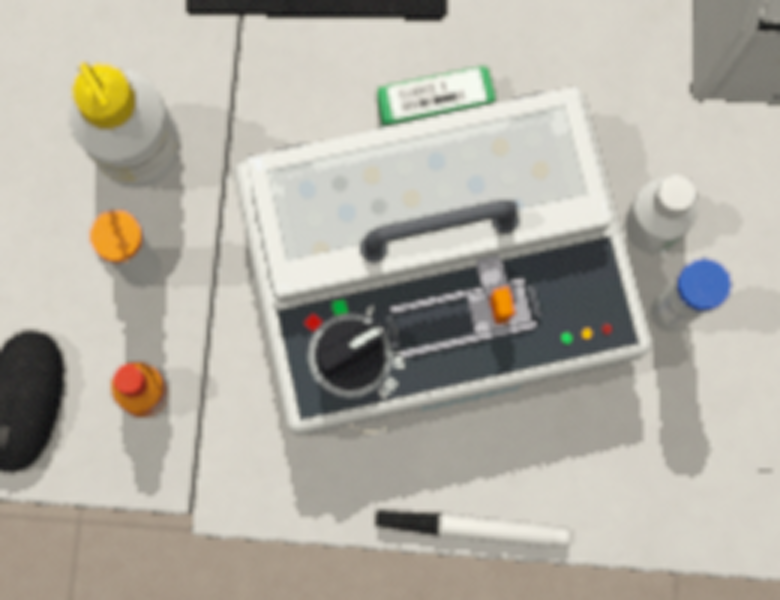

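View pics/scene.png

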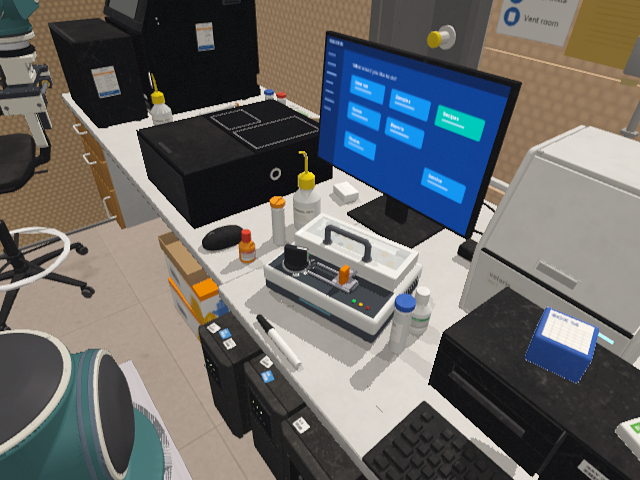

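The top crop shows the knob at (350,352), with its white line pointing right and slightly up. The green mark is at (340,307), the red at (313,322), the tab at (503,303) and the handle at about (440,230). The scene view agrees, with the bystanders around the mixer. Next I fit the mixer pose from both views.

```bash
cat >> h.py <<'E'
M={"selector_grip":(-54,75,97),"stop_mark":(-21,75,69),"red_mark":(-54+33*np.cos(.628),75+33*np.sin(.628),69),"catch_tab":(-47,-30,97),"guard_handle":(-2,0,136),"guard_hinge":(78,0,74)}
def toW(p,P): 
    c,s=np.cos(p[2]),np.sin(p[2]); P=np.atleast_2d(P)/1000.
    return np.c_[p[0]+c*P[:,0]-s*P[:,1],p[1]+s*P[:,0]+c*P[:,1],P[:,2]]
def fit(obs,p0=(.55,.08,.22)): # obs: (cal, name, uv)
    f=lambda p: np.concatenate([(proj(c,toW(p,M[n]))[0]-uv) for c,n,uv in obs])
    r=least_squares(f,p0,loss="soft_l1",f_scale=1.0); return r.x, f(r.x).reshape(-1,2)
E
python3 - <<'E'
from h import *
obs=[]
for n in("scene","top"):
    imaging.snapshot(n); c=cal(n)
    for l in M:
        for q in imaging.tip_of(n,l)[:1]: obs.append((c,l,np.array(q["xy"])))
p,r=fit(obs);print(p,np.degrees(p[2]))
for o,e in zip(obs,r): print(o[1],e.round(1))
print({k:toW(p,v)[0].round(4) for k,v in M.items()})
s=state();Rm=R.from_quat(s["tool_rot"]).as_matrix();print(Rm.round(3))
for l in("tube_orange","amber_bottle","wash_bottle","tube_blue","buffer_bottle"):
    for q in imaging.tip_of("top",l)[:1]: print(l,q["p"],ray(cal("top"),q["xy"],0).round(3))
imgs=cal("top");g=toW(p,(-54,75,109))[0]
for k in range(1,5): print(k,proj(imgs,toW(p,(-54+23*np.cos(.628*k),75-23*np.sin(.628*k),109)))[0].round(1))
E
```

```text
[0.55412359 0.0744158  0.31997383] 18.33314978490432
selector_grip [1.6 0.1]
stop_mark [ 2.1 -1.9]
red_mark [-1.9  1.9]
catch_tab [ 3.4 -0.1]
guard_handle [2.6 2.4]
guard_hinge [1.7 3.4]
selector_grip [-0.9  1.1]
stop_mark [-2.6 -2.7]
red_mark [-2.6  1.3]
catch_tab [-0.3 -0.6]
guard_handle [-0.1  3.5]
guard_hinge [-0.9  6.8]
{'selector_grip': array([0.4793, 0.1286, 0.097 ]), 'stop_mark': array([0.5106, 0.139 , 0.069 ]), 'red_mark': array([0.4985, 0.1554, 0.069 ]), 'catch_tab': array([0.5189, 0.0312, 0.097 ]), 'guard_handle': array([0.5522, 0.0738, 0.136 ]), 'guard_hinge': array([0.6282, 0.099 , 0.074 ])}
[[ 0.    -0.962  0.271]
 [-0.     0.271  0.962]
 [-1.    -0.    -0.   ]]
tube_orange 0.72 [0.542 0.285 0.   ]
amber_bottle 0.7 [0.446 0.272 0.   ]
wash_bottle 0.59 [0.632 0.303 0.   ]
tube_blue 0.95 [ 0.536 -0.095  0.   ]
buffer_bottle 0.63 [ 0.598 -0.09   0.   ]
1 [320.9 263.5]
2 [326.4 268.2]
3 [328.2 275.2]
4 [325.5 282. ]
```

View pics/top.png

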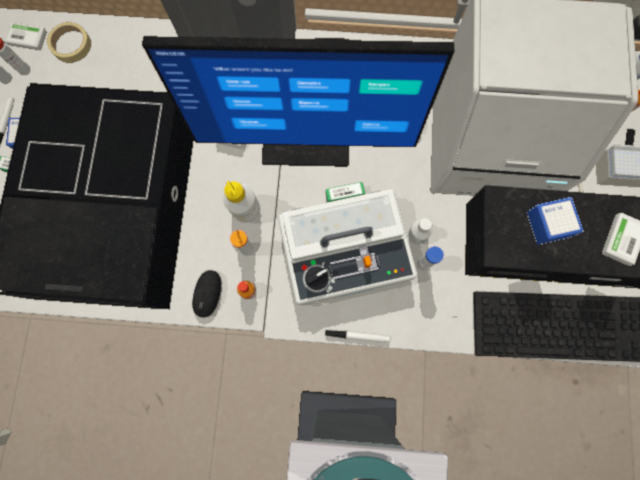

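The top view shows the mixer well clear of the monitor. The fit misses the handle and hinge in x, so I refit with the guard's x offset left free.

```bash
cat >> h.py <<'E'
def fit2(obs,p0=(.55,.08,.22,0.)):
    G=lambda p,n: np.array(M[n],float)+(np.array([p[3],0,0]) if "guard" in n else 0)
    f=lambda p: np.concatenate([(proj(c,toW(p,G(p,n)))[0]-uv) for c,n,uv in obs])
    r=least_squares(f,p0,loss="soft_l1",f_scale=1.0,x_scale=(1,1,1,100)); return r.x, f(r.x).reshape(-1,2), lambda n:toW(r.x,G(r.x,n))[0]
E
python3 - <<'E'
from h import *
obs=[]
for n in("scene","top"):
    imaging.snapshot(n); c=cal(n)
    for l in M:
        for q in imaging.tip_of(n,l)[:1]: obs.append((c,l,np.array(q["xy"])))
p,r,W=fit2(obs);print(p,np.degrees(p[2]))
for o,e in zip(obs,r): print(o[1],e.round(1))
print({k:W(k).round(4) for k in M})
for k in range(1,5): print(k,proj(cal("top"),toW(p,(-54+23*np.cos(.628*k),75-23*np.sin(.628*k),109)))[0].round(1))
E
```

```text
[0.5536263  0.07538123 0.33599878 6.16472083] 19.25131181676184
selector_grip [ 0.7 -4.5]
stop_mark [-3.  -1.6]
red_mark [-2.4  2.2]
catch_tab [0.6 2.4]
guard_handle [ 1.4 -2.6]
guard_hinge [ 0.6 -0.5]
selector_grip [-2.6  1.5]
stop_mark [ 0.5 -2.7]
red_mark [-0.1  0.8]
catch_tab [ 0.1 -2.1]
guard_handle [-0.2  0.4]
guard_hinge [1.4 3.9]
{'selector_grip': array([0.4779, 0.1284, 0.097 ]), 'stop_mark': array([0.5091, 0.1393, 0.069 ]), 'red_mark': array([0.4967, 0.1555, 0.069 ]), 'catch_tab': array([0.5191, 0.0316, 0.097 ]), 'guard_handle': array([0.5576, 0.0768, 0.136 ]), 'guard_hinge': array([0.6331, 0.1031, 0.074 ])}
1 [320.8 264.2]
2 [326.4 268.7]
3 [328.3 275.7]
4 [325.7 282.5]
```

```bash
python3 -m jog '[[-8,-20,-20,0,50],[-8,-34,-34,0,50],[-8,-34,-34,0,50],[-8,-34,-34,0,50],[-8,-34,-34,0,50],[-8,-34,-34,0,50],[0,-34,-34,0,50],[0,-34,-34,0,50],[0,-34,-34,0,50],[0,-34,-34,0,50],[0,-34,-34,0,50],[0,-34,-34,0,50]]'
python3 -m jog '[[0,-34,-34,0,50],[0,-10,-10,0,50],[0,0,0,8,50],[0,0,0,8,50],[0,0,0,8,50],[0,0,0,8,50],[0,0,0,6,50],[0,0,0,0,50]]'
python3 - <<'E'
from h import *
s=state();print(s["time"],s["eef_pos"],R.from_quat(s["tool_rot"]).as_matrix().round(3),s["wrist_force"],s["gripper_width"])
n="wrist";save(imaging.snapshot(n),"w1.png");c=cal(n);print(-cv2.Rodrigues(c[1])[0].T@c[2].ravel())
for l in list(M)+["selector_pointer"]:
    print(l,[(round(q["p"],2),np.round(q["xy"],1)) for q in imaging.tip_of(n,l)[:2]])
E
```

```text
time: 3.75
eef_pos: [0.456, 0.1616, 0.289]
tool_rot: [-0.427, 0.563, 0.427, 0.564]
wrist_force: [0.8, 0.9, 0.4]
gripper_width: 0.537
time: 4.55
eef_pos: [0.4858, 0.1096, 0.2887]
tool_rot: [-0.219, 0.672, 0.22, 0.672]
wrist_force: [-0.1, -0.5, -0.2]
gripper_width: 0.535
4.55 [0.48575019 0.10963951 0.28873112] [[ 0.    -0.59   0.807]
 [ 0.     0.807  0.59 ]
 [-1.     0.     0.   ]] [-0.06225362 -0.46516725 -0.24733762] 0.5351604723307981
[0.43717017 0.17431991 0.43376339]
selector_grip [(0.86, array([326.8, 191.5])), (0.59, array([360.8, 194.1]))]
stop_mark [(0.94, array([359.5, 192.4]))]
red_mark [(0.75, array([360.8, 172.5])), (0.56, array([359.1, 193.6]))]
catch_tab [(0.83, array([294.2, 298.3])), (0.7, array([358.3, 196.7]))]
guard_handle [(0.82, array([364.4, 307.6]))]
guard_hinge [(0.88, array([438.3, 304.8]))]
selector_pointer [(0.72, array([323.9, 218.6])), (0.69, array([327.9, 191.1]))]
```

View pics/w1.png

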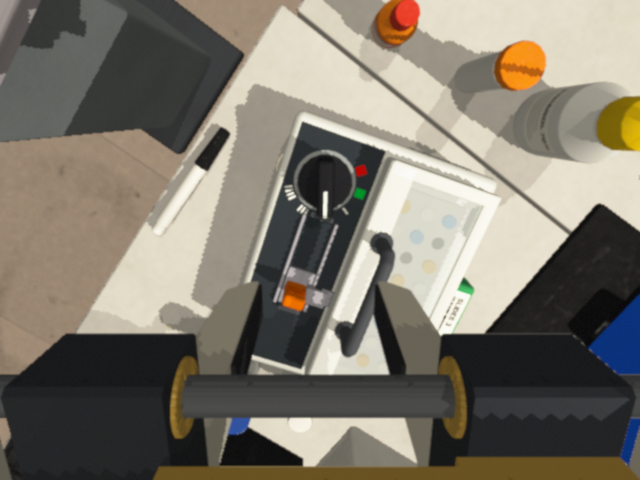

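The wrist view shows the pointer straight down at (325,215), between the 1-bar mark (346,211) and the 3-bar mark (303,209), so the selector stands on 2 bars. Green is at (360,194), red at (361,171) and the tab at (294,296).

```bash
cat > w.py <<'E'
from h import *
import sys
n="wrist";c=cal(n);imaging.snapshot(n);obs=[]
D={"selector_grip":(326.8,191.5)}
for l in M:
    for q in imaging.tip_of(n,l)[:1]: obs.append((c,l,np.array(q["xy"])))
ct=cal("top");imaging.snapshot("top");ot=[]
for l in M:
    for q in imaging.tip_of("top",l)[:1]: ot.append((ct,l,np.array(q["xy"])))
for nm,o in(("wrist",obs),("both",obs+ot)):
    p,r,W=fit2(o);print(nm,p.round(4),np.degrees(p[2]).round(2));print([(x[1],e.round(1)) for x,e in zip(o,r)])
    print({k:W(k).round(4) for k in M})
s=state();Rm=R.from_quat(s["tool_rot"]).as_matrix();t=np.array(s["eef_pos"])
print("jaw",np.degrees(np.arctan2(Rm[1,2],Rm[0,2])))
for k in("selector_grip","catch_tab","guard_handle"): print(k,"tool mm",((Rm.T@(W(k)-t))*1000).round(1))
E
python3 w.py
```

```text
wrist [ 0.5515  0.0716  0.2778 10.2816] 15.92
[('selector_grip', array([-1.5, -0.1])), ('stop_mark', array([-0.6,  2.9])), ('red_mark', array([ 4.1, -0.3])), ('catch_tab', array([ 0.6, -2.1])), ('guard_handle', array([1. , 3.1])), ('guard_hinge', array([-3.2, -2. ]))]
{'selector_grip': array([0.479 , 0.1289, 0.097 ]), 'stop_mark': array([0.5107, 0.1379, 0.069 ]), 'red_mark': array([0.4994, 0.1548, 0.069 ]), 'catch_tab': array([0.5145, 0.0298, 0.097 ]), 'guard_handle': array([0.5595, 0.0738, 0.136 ]), 'guard_hinge': array([0.6364, 0.0958, 0.074 ])}
both [0.5519 0.0718 0.2902 9.7622] 16.63
[('selector_grip', array([-2.2,  0.3])), ('stop_mark', array([-1.1,  2.8])), ('red_mark', array([ 3.2, -0.3])), ('catch_tab', array([ 1.3, -1.4])), ('guard_handle', array([1. , 2.8])), ('guard_hinge', array([-2.7, -3.1])), ('selector_grip', array([-0.1,  1.5])), ('stop_mark', array([-1.7, -2.3])), ('red_mark', array([-0.2, -0.7])), ('catch_tab', array([0.5, 2.1]))]
{'selector_grip': array([0.4787, 0.1282, 0.097 ]), 'stop_mark': array([0.5103, 0.1377, 0.069 ]), 'red_mark': array([0.4987, 0.1545, 0.069 ]), 'catch_tab': array([0.5154, 0.0296, 0.097 ]), 'guard_handle': array([0.5593, 0.074 , 0.136 ]), 'guard_hinge': array([0.636 , 0.0969, 0.074 ])}
jaw 36.25647081012659
selector_grip tool mm [191.7  19.6   5.4]
catch_tab tool mm [191.7 -81.7 -23.3]
guard_handle tool mm [152.7 -71.8  38.4]
```

Run:
```python
from h import *
c=cal("wrist");im=cv2.imread("pics/w1.png");h=cv2.cvtColor(im,cv2.COLOR_BGR2HSV)
def cen(lo,hi,box):
    x0,y0,x1,y1=box;m=cv2.inRange(h,np.array(lo),np.array(hi));k=np.zeros_like(m);k[y0:y1,x0:x1]=m[y0:y1,x0:x1]
    y,x=np.nonzero(k);return np.array([x.mean(),y.mean()]),len(x),(x,y)
g,_,_=cen((45,120,60),(85,255,255),(345,180,375,208));r,_,_=cen((170,120,60),(180,255,255),(350,160,372,182))
t,n,(x,y)=cen((5,150,120),(22,255,255),(275,270,315,320));print("green",g,"red",r,"tab",t,n,x.min(),x.max(),y.min(),y.max())
l,n,(x,y)=cen((0,0,150),(180,80,255),(314,180,336,222));d=cv2.fitLine(np.c_[x,y].astype(np.float32),cv2.DIST_L2,0,.01,.01).ravel();print("line",l,n,d,y.min(),y.max())
G=ray(c,g,.069);Rd=ray(c,r,.069);print("G",G,"R",Rd)
a=ray(c,l,.109);b=ray(c,l+d[:2]*20*np.sign(d[1]),.109);v=b-a;print("line mid",a,"dir",np.degrees(np.arctan2(v[1],v[0])))
for yy in(y.min(),y.max()):
    q=l+d[:2]*(yy-l[1])/d[1];print("end",ray(c,q,.109))
# yaw/axis from marks + line centre direction: axis = P with G,R
from scipy.optimize import minimize
v=Rd-G;print("yaw from marks",np.degrees(np.arctan2(v[1],v[0])-np.arctan2(19.4,-6.3)),np.linalg.norm(v))
for yaw in(16,17,18,19):
    w=np.radians(yaw);print(yaw,"axis",G[:2]-.033*np.array([np.cos(w),np.sin(w)]))
# edges of lines
e=cv2.Canny(cv2.cvtColor(im,cv2.COLOR_BGR2GRAY),60,150);L=cv2.HoughLinesP(e,1,np.pi/360,40,minLineLength=60,maxLineGap=6)
for s in L[:,0]:
    if 220<s[0]<500 and 100<s[1]<330 and s[3]<340:
        A=ray(c,s[:2],.069);B=ray(c,s[2:],.069);v=B-A;print(s,np.degrees(np.arctan2(v[1],v[0])).round(1))
```

```text
green [359.5        193.26612903] red [364.3 170.9] tab [294.19688109 296.52046784] 513 282 304 281 310
line [324.80672269 203.78151261] 119 [ 3.3332329e-02 -9.9944431e-01  3.2480673e+02  2.0378151e+02] 191 218
G [0.50998765 0.13925906 0.069     ] R [0.50098881 0.15775817 0.069     ]
line mid [0.48460535 0.11954258 0.109     ] dir -55.32423905083858
end [0.47861474 0.12820194 0.109     ]
end [0.49140147 0.10971886 0.109     ]
yaw from marks 7.949663307101655 0.020571731447278006
16 axis [0.47826601 0.13016303]
17 axis [0.47842959 0.1296108 ]
18 axis [0.47860278 0.1290615 ]
19 axis [0.47878553 0.12851531]
[335 290 388 151] 107.6
[367 226 395 154] 107.5
[331 290 385 151] 107.1
[296 120 439 169] 17.9
[458 287 501 199] 107.0
[304 112 454 165] 17.5
[273 300 307 202] 107.1
[244 281 280 170] 106.9
[430 321 483 206] 107.8
[352 326 379 261] 107.2
[387 157 500 197] 17.3
[332 316 366 226] 108.0
[251 279 301 122] 107.4
[309 288 335 224] 105.5
[428 318 465 239] 107.4
[275 302 311 205] 106.1
[413 181 483 205] 17.7
[312 297 338 225] 107.8
```

Yaw is 17.4° and the knob axis is at about (0.4784, 0.1288). I descend with the fingers open 30 mm.

```bash
python3 -m jog '[[10,20,5.3,0.9,30],[30,0,0,0,30],[40,0,0,0,30],[40,0,0,0,30],[35,0,0,0,30],[20,0,0,0,30],[11,0,0,0,30],[0,0,0,0,30],[0,0,0,0,30]]'
python3 - <<'E'
from h import *
s=state();print(s["eef_pos"],s["wrist_force"],s["gripper_width"]);save(imaging.snapshot("wrist"),"w2.png")
E
```

```text
time: 6.55
eef_pos: [0.4788, 0.1286, 0.1038]
tool_rot: [-0.215, 0.673, 0.215, 0.674]
wrist_force: [-0.4, 0.0, -0.2]
gripper_width: 0.325
[0.47882526 0.12863621 0.10381233] [-0.42032199  0.02751937 -0.17422391] 0.324552145630135
```

View pics/w2.png

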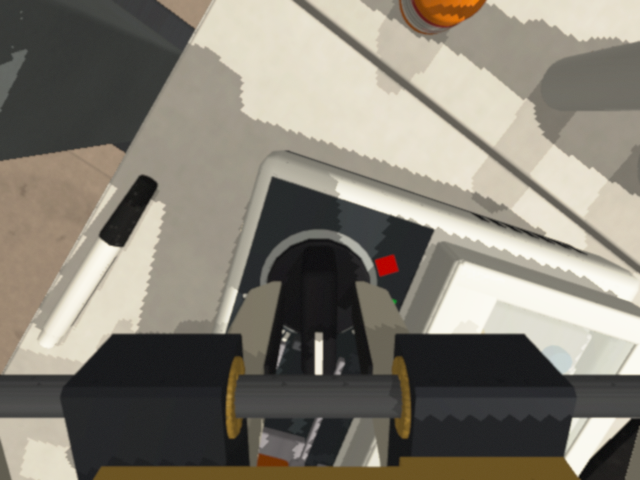

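The bar sits centred between the fingers, at column 318 in the image. I close the fingers and turn it one click first.

```bash
python3 -m jog '[[0,0,0,0,10],[0,0,0,0,5],[0,0,0,0,5],[0,0,0,0,5]]'
python3 -m jog '[[0,0,0,-6,5],[0,0,0,-6,5],[0,0,0,-6,5],[0,0,0,-6,5],[0,0,0,-6,5],[0,0,0,-6,5],[0,0,0,0,5]]'
python3 - <<'E'
from h import *
s=state();Rm=R.from_quat(s["tool_rot"]).as_matrix();print("jaw",np.degrees(np.arctan2(Rm[1,2],Rm[0,2])),s["wrist_force"],s["torque"])
E
```

```text
time: 7.0
eef_pos: [0.4788, 0.1287, 0.1033]
tool_rot: [-0.215, 0.673, 0.215, 0.674]
wrist_force: [2.4, 2.9, 5.0]
gripper_width: 0.148
time: 7.7
eef_pos: [0.4793, 0.1294, 0.1034]
tool_rot: [-0.414, 0.572, 0.414, 0.575]
wrist_force: [8.6, 8.1, -0.1]
gripper_width: 0.149
jaw 71.58999768318583 [ 8.60859802  8.08449243 -0.10924335] [ 1.61565968 -1.53389797 -0.01960742]
```

```bash
python3 -m jog '[[0,0,0,-6,5],[0,0,0,-6,5],[0,0,0,-6,5],[0,0,0,-6,5],[0,0,0,-6,5],[0,0,0,-6,5],[0,0,0,0,5]]'
python3 - <<'E'
from h import *
s=state();Rm=R.from_quat(s["tool_rot"]).as_matrix();print("jaw",np.degrees(np.arctan2(Rm[1,2],Rm[0,2])),s["wrist_force"],s["torque"])
print({k:v.round(4) for k,v in zip("yz",(Rm[:,1],Rm[:,2]))})
E
```

```text
time: 8.4
eef_pos: [0.4793, 0.1302, 0.1034]
tool_rot: [0.571, -0.416, -0.571, -0.419]
wrist_force: [8.1, 17.6, -1.7]
gripper_width: 0.151
jaw 107.60291073806023 [ 8.08066739 17.59106398 -1.73452659] [ 3.08645888 -1.55121294 -0.06731173]
{'y': array([-0.9532, -0.3024, -0.0041]), 'z': array([-0.3024,  0.9532,  0.0029])}
```

```bash
python3 -m jog '[[0,0,0,0,34],[0,0,0,0,34],[0,0,0,0,34],[-30,0,0,0,34],[-40,0,0,0,34],[-20,0,-25,0,34],[0,-3,-40,0,34],[0,-3,-40,0,34],[0,0,0,0,34],[0,0,0,0,34]]'
python3 - <<'E'
from h import *
s=state();print(s["eef_pos"],s["wrist_force"],s["gripper_width"]);save(imaging.snapshot("wrist"),"w3.png")
c=cal("wrist");print([(q["p"],q["xy"],ray(c,q["xy"],.097)) for q in imaging.tip_of("wrist","catch_tab")])
print([(q["p"],q["xy"],ray(c,q["xy"],.069)) for q in imaging.tip_of("wrist","stop_mark")])
print(proj(c,[(.4788,.1295,.109),(.5167,.0312,.097),(.5167,.0312,.108)]))
E
```

```text
time: 9.4
eef_pos: [0.5153, 0.0294, 0.1923]
tool_rot: [-0.569, 0.42, 0.57, 0.419]
wrist_force: [-0.3, 0.2, 0.5]
gripper_width: 0.366
[0.51532936 0.0293944  0.19234077] [-0.32862156  0.22169646  0.53729849] 0.36599734380287324
[(0.59, [318.4, 251.8], array([0.51736946, 0.03101523, 0.097     ])), (0.32, [359.2, 410.8], array([0.62262346, 0.09419166, 0.097     ]))]
[(0.68, [470.6, 269.2], array([0.50706706, 0.14046402, 0.069     ]))]
[[496.95143782 246.49446931]
 [319.00235599 250.91536561]
 [319.04764839 256.9291049 ]]
```

View pics/w3.png

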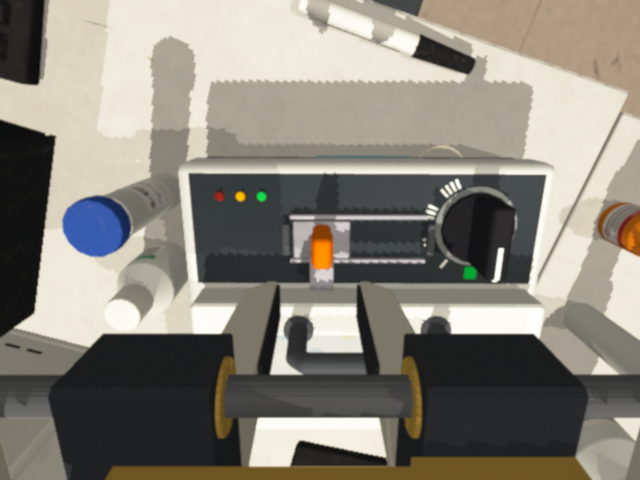

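Run:
```python
from h import *
c=cal("wrist");im=cv2.imread("pics/w3.png");h=cv2.cvtColor(im,cv2.COLOR_BGR2HSV)
m=cv2.inRange(h,np.array((0,0,150)),np.array((180,80,255)));k=np.zeros_like(m);k[235:284,488:512]=m[235:284,488:512]
y,x=np.nonzero(k);l=np.array([x.mean(),y.mean()]);d=cv2.fitLine(np.c_[x,y].astype(np.float32),cv2.DIST_L2,0,.01,.01).ravel();print(l,len(x),x.min(),x.max(),y.min(),y.max(),d[:2])
a=ray(c,l,.109);b=ray(c,l+d[:2]*15*np.sign(d[1]),.109);v=b-a;print("dir",np.degrees(np.arctan2(v[1],v[0])), ray(c,(l[0],y.max()),.109))
m=cv2.inRange(h,np.array((45,120,60)),np.array((85,255,255)));k=np.zeros_like(m);k[262:282,458:482]=m[262:282,458:482];y,x=np.nonzero(k);print("green",ray(c,(x.mean(),y.mean()),.069))
e=cv2.Canny(cv2.cvtColor(im,cv2.COLOR_BGR2GRAY),60,150);L=cv2.HoughLinesP(e,1,np.pi/720,60,minLineLength=100,maxLineGap=6)
for s in L[:,0]:
    if 170<s[0]<560 and 150<s[1]<300: A=ray(c,s[:2],.069);B=ray(c,s[2:],.069);v=B-A;print(s,(np.degrees(np.arctan2(v[1],v[0]))%180-90).round(1))
a=cv2.resize(im[180:300,420:560],None,fx=4,fy=4,interpolation=cv2.INTER_CUBIC);cv2.imwrite("pics/k3.png",a)
```

```text
[498.30275229 264.95412844] 218 492 503 248 282 [ 0.16450506 -0.9863762 ]
dir 15.810707183336433 [0.49921512 0.140532   0.109     ]
green [0.50962228 0.14152119 0.069     ]
[189 173 544 174] 17.2
[385 156 500 156] 17.4
[537 277 627  94] -89.3
[335 215 444 215] 17.4
[537 284 622 112] -89.3
[196 157 315 156] 17.9
[335 219 443 219] 17.4
[178 171 188 277] -72.9
[528 282 545 175] -72.4
```

View pics/k3.png

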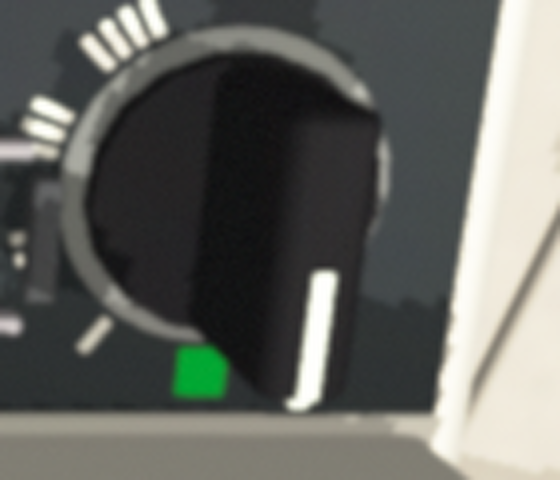

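The crop shows the pointer on the green mark (1.6° measured error, and the red mark hidden behind the bar). Next I descend on the catch tab.

```bash
python3 -m jog '[[30,-2,1.5,0,34],[30,0,0,0,34],[20,0,0,0,34],[10,0,0,0,34],[0,0,0,0,34],[0,0,0,0,6],[0,0,0,0,6],[0,0,0,0,6],[0,0,0,0,6]]'
```

```text
time: 10.45
eef_pos: [0.5172, 0.0323, 0.1035]
tool_rot: [0.57, -0.419, -0.569, -0.419]
wrist_force: [-1.5, 2.3, 5.4]
gripper_width: 0.131
```

```bash
python3 -m jog '[[0,0,4,0,6],[0,0,4,0,6],[0,0,4,0,6],[0,0,4,0,6],[0,0,3,0,6],[0,0,3,0,6],[0,0,0,0,6],[0,0,0,0,6]]'
python3 - <<'E'
from h import *
s=state();d=np.array(s["eef_pos"])-[.5172,.0323,.1035];Rm=R.from_quat(s["tool_rot"]).as_matrix();print((Rm.T@d*1000).round(2),Rm.T@s["wrist_force"],s["gripper_width"])
E
```

```text
time: 11.25
eef_pos: [0.5107, 0.0533, 0.1035]
tool_rot: [0.57, -0.419, -0.569, -0.419]
wrist_force: [-1.0, 1.2, 5.5]
gripper_width: 0.128
[-2.0e-02 -5.0e-02  2.2e+01] [-5.55046722  0.60919469  1.48961521] 0.1277038488708319
```

```bash
python3 -m jog '[[0,0,1,0,6],[0,0,0.5,0,6],[0,0,0,0,6]]'
python3 -m jog '[[0,0,0,0,30],[0,0,0,0,30],[0,0,0,0,30],[-30,0,0,0,30],[-40,0,0,0,20],[-30,15,-5,0,5],[0,15,-15,0,0],[0,0,0,0,0],[0,0,0,0,0]]'
python3 - <<'E'
from h import *
s=state();Rm=R.from_quat(s["tool_rot"]).as_matrix();print(s["eef_pos"],s["wrist_force"],s["gripper_width"],Rm.round(3))
c=cal("wrist");im=imaging.snapshot("wrist");save(im,"w4.png")
for l in("catch_tab","guard_handle","selector_pointer"):print(l,[(round(q["p"],2),np.round(q["xy"]),ray(c,q["xy"],{"catch_tab":.097,"guard_handle":.136}.get(l,.109)).round(4)) for q in imaging.tip_of("wrist",l)[:2]])
E
```

```text
time: 11.55
eef_pos: [0.5106, 0.0535, 0.1035]
tool_rot: [0.571, -0.419, -0.568, -0.419]
wrist_force: [3.9, -10.4, 4.2]
gripper_width: 0.125
time: 12.45
eef_pos: [0.4871, 0.0266, 0.2024]
tool_rot: [-0.569, 0.419, 0.57, 0.419]
wrist_force: [0.6, 0.2, -0.5]
gripper_width: 0.005
[0.48709191 0.02658644 0.20235089] [ 0.6280349   0.19935857 -0.50265425] 0.004950777124995846 [[-0.    -0.955 -0.298]
 [ 0.    -0.298  0.955]
 [-1.     0.     0.   ]]
catch_tab [(0.74, array([349., 286.]), array([0.5099, 0.0551, 0.097 ]))]
guard_handle [(0.68, array([347., 284.]), array([0.4932, 0.0455, 0.136 ])), (0.63, array([472., 279.]), array([0.4694, 0.1116, 0.136 ]))]
selector_pointer [(0.57, array([474., 320.]), array([0.5032, 0.138 , 0.109 ])), (0.45, array([166., 220.]), array([ 0.4968, -0.0667,  0.109 ]))]
```

View pics/w4.png

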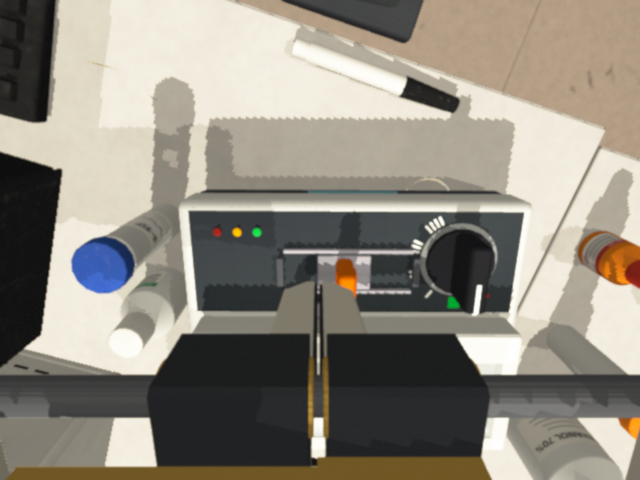

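The tab now sits at (346,275), at its right end stop (10 N felt there), and the knob still points to green. Next I place the closed fingers in front of the handle bar and approach until contact.

```bash
python3 -m jog '[[0,-20,10,0,0],[0,-20,10,0,0],[0,-21,5,0,0],[25,0,0,0,0],[25,0,0,0,0],[9,0,0,0,0],[0,0,0,0,0],[0,-3,0,0,0],[0,-3,0,0,0]]'
python3 -m jog '[[0,-2,0,0,0],[0,-1,0,0,0]]'
python3 -m jog '[[0,-2,0,0,0],[0,-1,0,0,0]]'
python3 - <<'E'
from h import *
save(imaging.snapshot("scene")[180:360,240:460].repeat(3,0).repeat(3,1),"s5.png")
E
```

```text
time: 13.55
eef_pos: [0.5444, 0.0705, 0.1451]
tool_rot: [0.57, -0.418, -0.569, -0.419]
wrist_force: [0.5, 0.0, -0.2]
gripper_width: 0.008
time: 13.75
eef_pos: [0.5457, 0.0709, 0.1449]
tool_rot: [-0.569, 0.42, 0.57, 0.418]
wrist_force: [-25.1, -6.7, 15.8]
gripper_width: 0.009
time: 13.95
eef_pos: [0.5465, 0.0711, 0.1453]
tool_rot: [-0.568, 0.421, 0.571, 0.416]
wrist_force: [-51.4, -13.8, 33.9]
gripper_width: 0.004
```

View pics/s5.png

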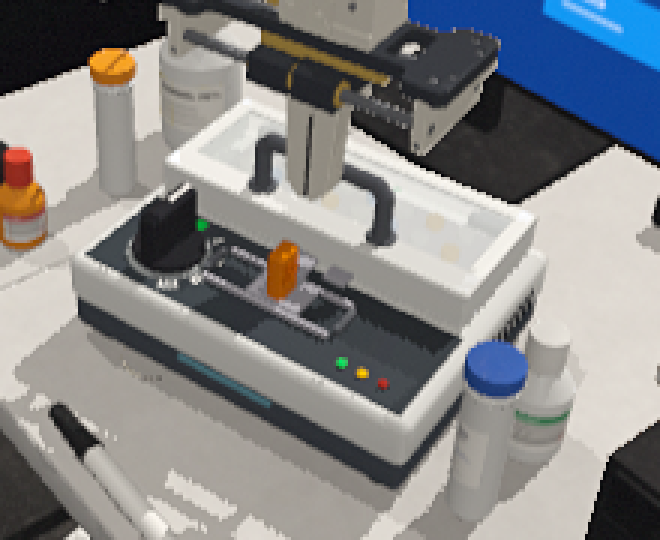

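The scene shows the finger against the middle of the bar and the guard not yet moving. A purely horizontal push jams on friction, so I back off, go a little lower, and follow the arc up and back.

```bash
python3 -m jog '[[0,5,0,0,0],[4,0,0,0,0],[0,0,0,0,0],[-3,-5,0,0,0],[-3.5,-3,0,0,0],[-3.2,-3,0,0,0],[-3.2,-3.2,0,0,0]]'
python3 -m jog '[[-3,-3.3,0,0,0],[-2.8,-3.4,0,0,0]]'
```

```text
time: 14.7
eef_pos: [0.5573, 0.0746, 0.1536]
tool_rot: [-0.569, 0.42, 0.57, 0.418]
wrist_force: [-20.2, -5.4, 15.8]
gripper_width: 0.004
time: 14.9
eef_pos: [0.5642, 0.0767, 0.1595]
tool_rot: [-0.569, 0.419, 0.57, 0.418]
wrist_force: [-13.1, -3.5, 11.5]
gripper_width: 0.009
```

```bash
python3 -m jog '[[-3,-3.4,0,0,0],[-2.8,-3.4,0,0,0],[-2.6,-3.6,0,0,0],[-2.5,-3.7,0,0,0],[-2.3,-3.8,0,0,0],[-2.2,-3.8,0,0,0],[-2,-4,0,0,0],[-1.8,-4,0,0,0]]'
python3 -m jog '[[-1.6,-4.2,0,0,0],[-1.4,-4.2,0,0,0],[-1.2,-4.2,0,0,0],[-1,-4.3,0,0,0],[-0.8,-4.3,0,0,0],[-0.6,-4.3,0,0,0]]'
python3 - <<'E'
from h import *
t=np.array(state()["eef_pos"]);d=t[:2]-[.5527,.0738];print("mixer x",d@[.954,.299],"y",d@[-.299,.954],t[2])
E
```

```text
time: 15.7
eef_pos: [0.5932, 0.0858, 0.1774]
tool_rot: [-0.57, 0.419, 0.57, 0.419]
wrist_force: [-2.5, -1.5, -2.4]
gripper_width: 0.008
time: 16.3
eef_pos: [0.6176, 0.0935, 0.1842]
tool_rot: [-0.57, 0.419, 0.57, 0.419]
wrist_force: [-2.5, -0.3, -1.8]
gripper_width: 0.005
mixer x 0.06778349351796166 y -0.0005963296863930058 0.18419393590864472
```

```bash
python3 -m jog '[[-0.3,-4.2,0,0,0],[0,-4.2,0,0,0],[0.2,-4.2,0,0,0],[0,-2,0,0,0],[0,0,0,0,0]]'
python3 -m jog '[[0,-2,0,0,0],[0,-1,0,0,0]]'
```

```text
time: 16.8
eef_pos: [0.6316, 0.0978, 0.1844]
tool_rot: [0.57, -0.419, -0.57, -0.419]
wrist_force: [0.7, -1.0, -0.0]
gripper_width: 0.004
time: 17.0
eef_pos: [0.6341, 0.0986, 0.1842]
tool_rot: [-0.57, 0.419, 0.57, 0.419]
wrist_force: [-2.5, -0.2, 0.7]
gripper_width: 0.005
```

```bash
python3 -m jog '[[0,-2,0,0,0],[0,-1,0,0,0]]'
python3 -m jog '[[0,-1.5,0,0,0],[0,0,0,0,0]]'
```

```text
time: 17.2
eef_pos: [0.6356, 0.0991, 0.1841]
tool_rot: [-0.569, 0.42, 0.571, 0.418]
wrist_force: [-24.0, -6.2, 7.8]
gripper_width: -0.001
time: 17.4
eef_pos: [0.6358, 0.0991, 0.1841]
tool_rot: [-0.568, 0.421, 0.571, 0.417]
wrist_force: [-32.0, -9.1, 11.4]
gripper_width: 0.005
```

The stop is reached: force rises with no further travel. I retreat forward a little, then up and away, and check.

```bash
python3 -m jog '[[-1,4,0,0,0],[-3,4,0,0,0],[-20,0,0,0,0],[-30,0,0,0,0],[-40,10,0,0,0],[-20,40,0,0,0],[0,45,0,0,0],[0,45,0,0,0],[0,45,0,0,0],[0,0,0,0,0],[0,0,0,0,0]]'
python3 - <<'E'
from h import *
a=imaging.snapshot("scene")[180:360,220:460];b=imaging.snapshot("top")[165:345,200:440]
save(cv2.resize(np.vstack([a,b]),None,fx=1.65*1,fy=1.65,interpolation=cv2.INTER_CUBIC),"end.png")
t=cal("top");s=cal("scene")
for l,z in(("tube_orange",0),("amber_bottle",0),("wash_bottle",0),("tube_blue",0),("buffer_bottle",0)): print(l,[ray(t,q["xy"],z).round(3) for q in imaging.tip_of("top",l)[:1]])
for n,c in(("top",t),("scene",s)):
    print([(round(q["p"],2),np.round(q["xy"])) for q in imaging.tip_of(n,"guard_handle")[:2]],"expected at 60deg",proj(c,toW((.5527,.0738,.3037),(8+93.7,0,174.3))))
E
```

```text
time: 18.5
eef_pos: [0.4539, 0.0423, 0.2993]
tool_rot: [0.57, -0.418, -0.569, -0.42]
wrist_force: [0.9, 0.4, 0.5]
gripper_width: 0.008
tube_orange [array([0.542, 0.283, 0.   ])]
amber_bottle [array([0.442, 0.273, 0.   ])]
wash_bottle [array([0.63 , 0.303, 0.   ])]
tube_blue []
buffer_bottle []
[(0.74, array([336., 179.]))] expected at 60deg [[336.01562124 180.85504648]]
[(0.8, array([373., 197.]))] expected at 60deg [[373.66234384 195.90274689]]
```

View pics/end.png

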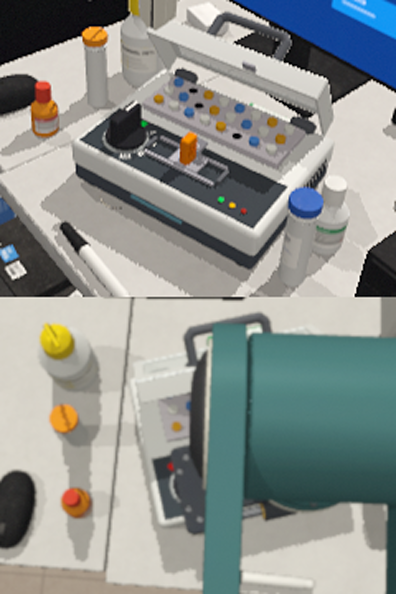

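The guard stands fully open with the handle within 2 px of the 60° prediction. The catch is released, the knob is on green, and the bystanders in view are upright and in place.

```bash
python3 -c "
from station import robot
print(robot.close_job())"
```

```text
the job is handed in; nothing more can be done
None
```

The selector is on green, the catch is fully released and the guard is fully open. I handed the job in after about 18.6 s on the robot clock; no verdict was reported.

- **Selector:** it started on the 2-bar mark, and I turned it back two clicks. After I let go, the pointer measured 1.6° (0.03 rad) off the green mark. The later pictures still show it on green.
- **Catch:** I slid it 22 mm and felt about 11 N at the end stop. The pictures show the tab at that end.
- **Guard:** I pushed it open by the handle until the force rose at its stop. In both cameras the handle lies within 2 px of where it should be at 60°. The arm then moved clear, with no force on it.

- **Jam on the first push:** a purely horizontal push on the handle jammed on friction, at about 63 N on the wrist. I backed off and followed the handle's arc instead. The contact was at the fingers, not the gripper body, but it was the highest force of the run.
- **Bystanders:** the orange tube, amber bottle and wash bottle measured within 4 mm of where they stood. The blue tube and buffer bottle were hidden from the top camera at the end, but the scene camera shows them upright and apparently in place. I saw the pen and the mouse but did not measure them. I did not check the slide case, which was out of view behind the open guard.
- **Mixer geometry:** the handle and hinge were about 10 mm further back than I first assumed. I corrected this before touching the handle.

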